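# Lay the pepper grinder to rest in the spice rack

### The job

The black pepper grinder stands on the table: put it away lying down in the empty left-hand trough of the wooden spice rack, its foot fully home against the back board and its cap towards you. Pinch it by the cap, hold it slanting, press the edge of its foot on the trough's floor so that it swings round within the fingers, and keep it pinched until it lies flat in the trough; never let it topple or slam. Then push it home and let go, leaving the salt grinder, the jar, the garlic and the lemon where they are.

Things in the scene. Friction and masses are not known exactly. Their poses are not given: they have to be found in the camera images.
- pepper_grinder: Pepper grinder, loose, about 200 g, standing upright: round column 46 mm across, 140 mm tall, with black foot, dark brown filled body and black cap with a steel line. The cap is a cylinder 44 mm across, 84 to 140 mm above the foot. Origin: centre of its underside; z along its axis to the top of the cap
- pepper_foot (a point): centre of the pepper grinder's flat underside (46 mm across)
- pepper_cap (a point): point on the pepper grinder's axis 115 mm from its underside, where the cap is best pinched
- rack: Wooden spice rack, fixed, 200 mm wide. Origin on the table under the middle; x points from its open front to the back board (away from the robot, some yaw), y left, z up. Floor 6 mm thick from x -45 to +45 mm; board 46 mm high, face at x +45. Two flat troughs along x, middle lines y +55 (empty) and -55; walls 50 mm apart, 20 mm high. A grinder lying home sticks out 50 mm in front, axis 29 mm up
- trough_end (a point): on the floor of the empty left trough, in its middle line, where floor meets back board (6 mm above the table)
- salt_grinder: Salt grinder, pink with a white cap, same shape and size as the pepper grinder, lying loose in the right-hand trough with its foot at the back board; leave it alone. Origin: centre of its underside; z along its axis to the cap
- jar: Glass jar with a black lid, 65 mm across, 86 mm tall, loose bystander; origin at its underside
- garlic: Garlic bulb, 56 mm, loose bystander; origin at its underside
- lemon: Lemon, 72x57x58 mm, loose bystander; origin at its underside
Not all that is in view belongs to the job. Leave any red or turquoise look-alike of the pepper_grinder alone.

How it is judged:
By the outcome, as a careful person would: the job done as asked, in the order asked, and still so for the second after the job is handed in, with the robot touching nothing.
It also fails if it takes over 51 s, if anything falls off the work surface, if the arm or the gripper's body presses on something with over 40 N, if the wrist force passes 120 N, or if a joint passes its speed limit or range.

### The arm

A 6-joint arm with a two-finger parallel gripper is mounted at the origin on the work surface; the furniture and walls round the work are solid. World frame = base frame: x ahead of the robot, y to its left, z up, the work surface at z = 0. Lengths are in m, angles in rad, forces in N, time in s.
With the tool pointing down it reaches from about 0.25 to 0.725 m from the base axis. Payload 4 kg.
Tool frame: the origin (TCP) lies on the centre line of the jaws, within the pads' length; the fingertips stand 22 mm ahead of it and the grasp point (between the pads) lies 3 mm ahead of it; z points along the fingers, y is the line along which they close (so a half turn about z gives the same grasp; the last joint's range is limited). The gripper opens to 85 mm and grips with 20 to 120 N. Pads are 22 mm wide; open, the fingers measure 114 mm over their backs; the gripper's body (76 mm by 85 mm) begins 54 mm behind the grasp point. The pads swing forward as they close: fully open they stand 13 mm farther back than shut.
Start: joints at [-1.341, 0.241, 0.005, 1.335, 0, 1.571], TCP at [0.114, -0.487, 0.253] pointing down, gripper open.
Joint ranges: [-2.72, 2.72], [-1.05, 1.87], [-1.09, 1.28], [-1.99, 2.15], [-1.42, 1.44], [-3.14, 3.14]. Speed limits (rad/s): [2.79, 2.79, 3.14, 3.14, 3.14, 3.14].

### API

Orientations are given as a unit quaternion [x, y, z, w].
In Python, from workcell import bot gives the robot as it stands.
- The arm moves only by the shell command python3 -m inch 'ROWS'. ROWS is JSON, one flat list of numbers, 7 for each row, row after row: the shift along the world's x, y, z in mm, then the turn, a rotation vector about the world's x, y, z in rad, then the opening in per cent of the stroke, from 0 (shut) to 100 (fully open). A call has 1 to 8 rows; each row is the pose to reach, as a shift and turn from the pose commanded when the call began; what a row does not reach only later rows make up. A row lasts 1/12 s, in which the tool goes at most 41.7 mm and 7.16 degrees, less where a joint would pass 70% of its speed; a pose out of reach is approached as far as the arm can. A call with a gripper value outside its range is refused whole. The fingers move at their own pace and stop on an object; the grip force is fixed at half the most. Time passes only in rows, so rows that repeat a pose let the fingers close. It gives the time, the measured TCP pose, the force, the opening and the grip force at its end, in the units of the state.
- bot.get_obs(): the state, without advancing time (a new reading comes with each control period).
- bot.camera(name): name is "scene" or "top"; returns the picture (480x640x3 uint8, blue, green, red); there is no depth.
- bot.camera_info(name): a dict with "intrinsics" (3x3 intrinsics, pixels), "distortion" ([k1, k2, p1, p2, k3] as OpenCV has them; the pictures are not rectified), "camera_from_world" (4x4, takes a point from world to camera coordinates). Camera axes: x right, y down, z forward; pixel columns grow to the right and rows downward; lengths in m; the calibration is good to about 2 mm. A picture is of the moment at which its call begins. camera_info takes no time and is no camera call.
- bot.job_done(): hands the job in; it is judged then, once.
Trained networks look in the newest picture that a camera, given by its name, has taken for a name from the list of things; names that differ only in an ending like _2 or _b are one class to them, and where a whole thing is asked for, a point or a joint stands for the part that bears it (a point fixed in the world has none). Each returns a list of dicts, best first, with "confidence" (0 to 1); they miss things now and then, are a little off and sometimes report something else, mostly with a low value. They report only what shows in the picture. A call takes as long as a camera call. They do not tell look-alikes from the thing itself.
- bot.silhouettes(camera, target): "mask" (480x640 bool, what is visible of it) and "uv" ([column, row] in pixels, amid what is visible of it).
- bot.spot_point(camera, target): "uv" ([column, row] in pixels: a listed point, or the origin of a listed thing).
The state is a dict: "clock": time; "joint_pos": joint angles; "joint_vel": joint speeds; "tau": joint torques, N m; "eef_pos": TCP position; "tool_rot": TCP orientation; "ft_force": force on the tool from outside, world axes, zero at the start; "ft_torque": the same for the moment, N m; "grip_width": finger opening in m; "grasp_force": force on a finger pad.
Only numpy, scipy, OpenCV 4.12 (cv2) and the standard library are available. Lean on these libraries where they do the work, as an engineer would, in place of code of your own. Each camera call takes 0.05 s, during which the arm holds its last target. There are 200 camera calls.

## Working session

There is one attempt and no reset: what is moved stays moved. The work goes in short steps, Python scripts to look and compute and a shell command to move; the robot and the scene stay as the last step left them, time stands still between calls to the robot, and variables do not carry over. Pictures are saved under pics/ and viewed, at most 10 in all, crops included, and the job is handed in when it is done.

```bash
mkdir -p pics; ls
cat > h.py <<'E'
import numpy as np, cv2
from workcell import bot
def ray(cam,uv):
    i=bot.camera_info(cam);K=np.array(i["intrinsics"]);D=np.array(i["distortion"]);T=np.array(i["camera_from_world"])
    p=cv2.undistortPoints(np.array([[uv]],float),K,D)[0,0]
    R=T[:3,:3];return -R.T@T[:3,3], R.T@np.array([p[0],p[1],1.])
def onz(cam,uv,z):
    c,d=ray(cam,uv);return c+d*(z-c[2])/d[2]
def tri(uv1,uv2):
    c1,d1=ray("scene",uv1);c2,d2=ray("top",uv2)
    d1/=np.linalg.norm(d1);d2/=np.linalg.norm(d2)
    s=np.linalg.lstsq(np.c_[d1,-d2],c2-c1,rcond=None)[0]
    a=c1+s[0]*d1;b=c2+s[1]*d2;return (a+b)/2,np.linalg.norm(a-b)
def proj(cam,P):
    i=bot.camera_info(cam);T=np.array(i["camera_from_world"])
    return cv2.projectPoints(np.array(P,float).reshape(-1,3),cv2.Rodrigues(T[:3,:3])[0],T[:3,3],np.array(i["intrinsics"]),np.array(i["distortion"]))[0][:,0]
E
python3 - <<'E'
from h import *
np.set_printoptions(precision=3,suppress=True)
for c in("scene","top"):
    cv2.imwrite(f"pics/{c}0.png",bot.camera(c))
    for t in("pepper_grinder","pepper_foot","pepper_cap","rack","trough_end","salt_grinder","jar","garlic","lemon"):
        print(c,t,[(np.round(d["uv"]),round(d["confidence"],2)) for d in bot.spot_point(c,t)])
print(bot.get_obs())
E
```

```text
pics
scene pepper_grinder [(array([453., 304.]), 0.96), (array([414., 343.]), 0.82), (array([446., 270.]), 0.77)]
scene pepper_foot [(array([450., 298.]), 0.65), (array([416., 343.]), 0.62)]
scene pepper_cap [(array([454., 242.]), 0.96), (array([429., 317.]), 0.82), (array([462., 275.]), 0.61), (array([455., 303.]), 0.4)]
scene rack [(array([299., 272.]), 0.88)]
scene trough_end [(array([301., 293.]), 0.77)]
scene salt_grinder [(array([269., 261.]), 0.68)]
scene jar [(array([388., 289.]), 0.84)]
scene garlic [(array([355., 309.]), 0.97), (array([389., 287.]), 0.7)]
scene lemon [(array([222., 200.]), 0.89)]
top pepper_grinder [(array([171., 266.]), 0.77), (array([189., 208.]), 0.68), (array([191., 311.]), 0.67)]
top pepper_foot [(array([165., 268.]), 0.97), (array([191., 207.]), 0.97), (array([194., 309.]), 0.93)]
top pepper_cap [(array([177., 196.]), 0.89), (array([177., 304.]), 0.78), (array([157., 259.]), 0.6)]
top rack [(array([335., 224.]), 0.7)]
top trough_end [(array([316., 197.]), 0.81)]
top salt_grinder [(array([363., 210.]), 0.75)]
top jar [(array([242., 255.]), 0.68)]
top garlic [(array([257., 209.]), 0.94)]
top lemon [(array([469., 274.]), 0.69)]
{'clock': 1.0, 'joint_pos': array([-1.341,  0.241,  0.005,  1.335,  0.   ,  1.571]), 'joint_vel': array([ 0.   , -0.002,  0.   ,  0.001,  0.001, -0.   ]), 'tau': array([ -0.   , -37.222,  25.27 ,   0.001,   0.   ,   0.   ]), 'eef_pos': array([ 0.114, -0.487,  0.253]), 'tool_rot': array([0.993, 0.115, 0.   , 0.   ]), 'ft_force': array([ 0.402, -0.592,  0.156]), 'ft_torque': array([-0.019, -0.003, -0.002]), 'grasp_force': 0.0, 'grip_width': 0.08535588333966969}
```

View pics/scene0.png

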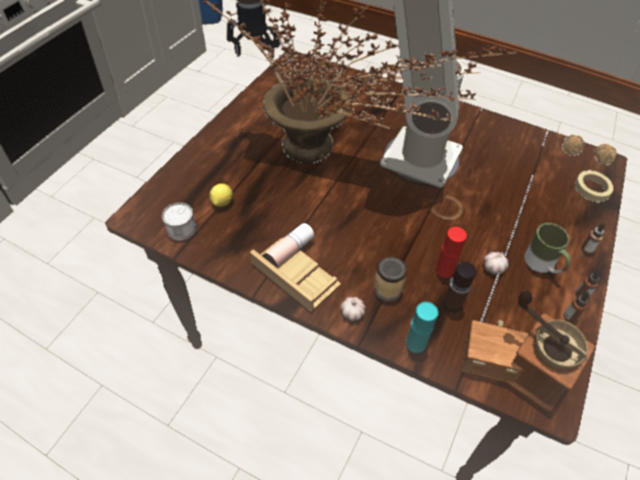

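View pics/top0.png

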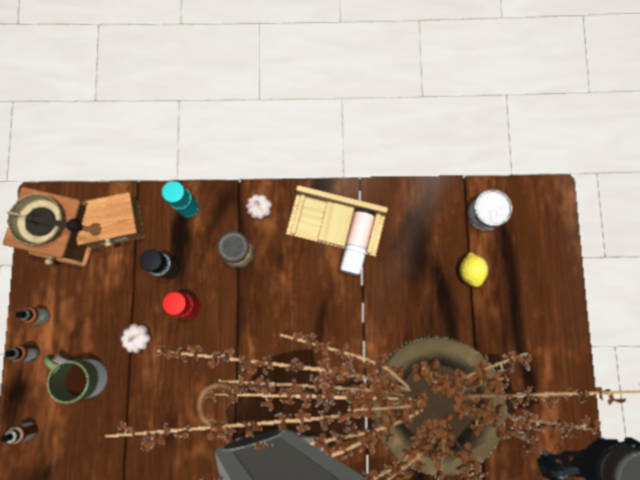

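The scene picture has three similar grinders: red at (455,252), black at (461,288), turquoise at (422,328). In the top picture they are at (180,305), (158,264) and (180,198). The black one with the dark brown body fits the description. The empty trough is the left one, at about (308,215) in top. A vase with branches stands between the arm's start and the work.

Run:
```python
from h import *
np.set_printoptions(precision=3,suppress=True)
s=bot.camera("scene");t=bot.camera("top")
a=cv2.resize(s[215:365,385:505],None,fx=4,fy=4,interpolation=2)
b=cv2.resize(t[180:300,130:400],None,fx=1,fy=1)
b=cv2.resize(t[225:300,130:205],(400,400),interpolation=2)
c=cv2.resize(t[180:280,280:395],(400,348),interpolation=2)
cv2.imwrite("pics/crop.png",cv2.resize(np.hstack([a[:600,:400] if 0 else a[:400],b[:400,:310]]),(790,400)))
cv2.imwrite("pics/rack.png",cv2.resize(c,(800,600)))
for n,uvs,uvt in (("foot",(456,305),(171,268)),):
    pass
for cam in("scene","top"):
    for m in bot.silhouettes(cam,"pepper_grinder"):
        k=m["mask"];ys,xs=np.nonzero(k);img=s if cam=="scene" else t
        print(cam,m["uv"],m["confidence"],k.sum(),xs.min(),xs.max(),ys.min(),ys.max(),img[k].mean(0))
    for m in bot.silhouettes(cam,"rack"):
        k=m["mask"].astype(np.uint8);r=cv2.minAreaRect(cv2.findNonZero(k));print(cam,"rack",r,m["confidence"])
print("black foot",onz("scene",(453,304),0),onz("top",(171,266),0),onz("top",(168,267),0))
print("cap top",onz("top",(152,260),.14),onz("top",(157,259),.115),onz("scene",(462,275),.115))
print("te",tri((301,293),(316,197)),onz("top",(316,197),.006),onz("scene",(301,293),.006))
print("rack",tri((299,272),(335,224)),onz("top",(335,224),0))
print("salt",onz("top",(363,210),.029),"jar",onz("top",(242,255),0),onz("scene",(388,289),0),"garlic",onz("top",(257,209),0),onz("scene",(355,309),0),"lemon",onz("top",(469,274),0))
print("red foot",onz("top",(194,309),0),"turq",onz("top",(191,208),0))
print("board ends top .046",onz("top",(298,188),.046),onz("top",(387,208),.046))
print("vase base",onz("scene",(307,152),0),"rim",tri((305,105),(440,400)))
```

```text
scene [450.5, 253.6] 0.97 1035 435 466 227 278 [ 34.747  39.    127.287]
scene [420.1, 327.6] 0.7 1085 405 437 303 353 [120.782 122.481  61.865]
scene [457.4, 285.0] 0.69 986 443 475 261 311 [36.767 39.695 49.622]
scene rack ((293.2564697265625, 270.1458740234375), (89.7381820678711, 42.00716781616211), 39.09385681152344) 0.92
scene rack ((389.9117736816406, 278.85296630859375), (30.316951751708984, 43.89894104003906), 14.03624439239502) 0.45
top [181.7, 199.0] 0.93 826 163 198 181 217 [150.769 151.423  45.223]
top [160.2, 261.6] 0.66 797 139 179 249 277 [46.744 45.928 48.044]
top [181.6, 305.6] 0.6 718 164 200 292 317 [ 43.061  45.847 184.692]
top rack ((335.6640625, 220.08969116210938), (93.1374282836914, 50.84364700317383), 14.198554992675781) 0.89
black foot [0.445 0.245 0.   ] [0.452 0.237 0.   ] [0.45  0.243 0.   ]
cap top [0.446 0.237 0.14 ] [0.451 0.235 0.115] [0.446 0.239 0.115]
te (array([ 0.596, -0.078,  0.019]), np.float64(0.00547182420444616)) [ 0.6   -0.08   0.006] [ 0.588 -0.079  0.006]
rack (array([ 0.538, -0.117,  0.003]), np.float64(0.008402978324791704)) [ 0.54  -0.121  0.   ]
salt [ 0.564 -0.182  0.029] jar [0.474 0.083 0.   ] [0.478 0.094 0.   ] garlic [0.576 0.051 0.   ] [0.564 0.048 0.   ] lemon [ 0.425 -0.408  0.   ]
red foot [0.358 0.185 0.   ] turq [0.581 0.197 0.   ]
board ends top .046 [ 0.61  -0.042  0.046] [ 0.564 -0.231  0.046]
vase base [ 0.146 -0.304  0.   ] rim (array([ 0.184, -0.29 ,  0.198]), np.float64(0.0035074083877289137))
```

View pics/crop.png

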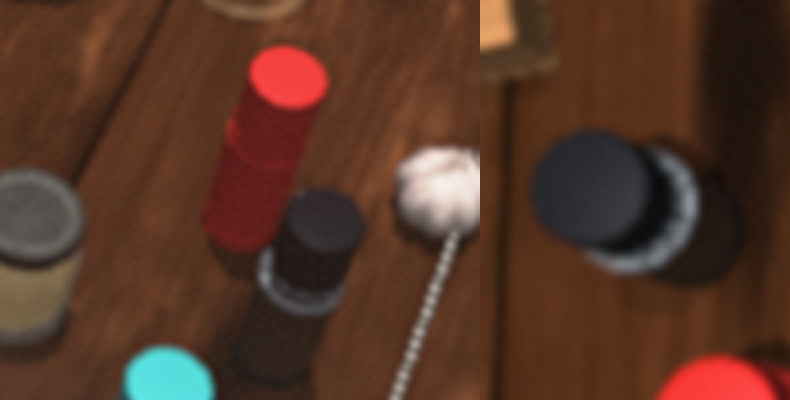

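View pics/rack.png

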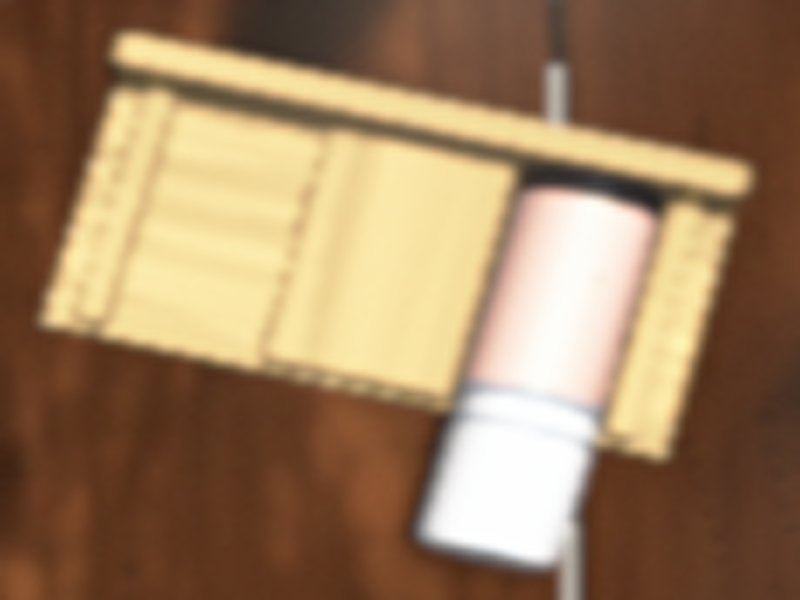

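The enlarged crop confirms it: black cap, dark body and a steel line at scene (461,288), so this is the pepper grinder. The rack crop shows the left trough empty and the salt grinder in the right one. Next I fit the rack pose and check how high the branches reach.

Run:
```python
from h import *
from scipy.optimize import least_squares
np.set_printoptions(precision=4,suppress=True)
print("captop",onz("scene",(466.2,270),.14),onz("top",(150.6,260.3),.14),tri((466.2,270),(150.6,260.3)))
f=lambda u,v:(280+u*115/800-.5,180+v/6-.5)
pts=[((45,100,46),f(113,66)),((45,-100,46),f(747,195)),((-45,100,26),f(42,322)),((-45,-100,26),f(668,458)),
 ((-45,30,26),f(265,362)),((-45,80,26),f(103,335))]
L=np.array([p for p,_ in pts])/1e3;U=np.array([u for _,u in pts])
def W(q,L):
    c,s=np.cos(q[2]),np.sin(q[2]);return np.c_[q[0]+c*L[:,0]-s*L[:,1],q[1]+s*L[:,0]+c*L[:,1],L[:,2]]
r=least_squares(lambda q:(proj("top",W(q,L))-U).ravel(),[.54,-.12,-.237],loss="soft_l1")
print(r.x,np.degrees(r.x[2]));print((proj("top",W(r.x,L))-U))
print("trough end",W(r.x,np.array([[.045,.055,.006]])),"scene px",proj("scene",W(r.x,np.array([[.045,.055,.006],[.045,.1,.046],[.045,-.1,.046],[-.045,.1,.026]]))).ravel())
print("salt axis line", onz("top",f(592,190),.035),onz("top",f(500,500),.035))
print("cams",ray("top",(320,240))[0],ray("scene",(320,240))[0])
print("twigs",tri((515,47),(105,437)),tri((470,95),(160,352)))
```

```text
captop [0.4491 0.2436 0.14  ] [0.445  0.2395 0.14  ] (array([0.4454, 0.2424, 0.1346]), np.float64(0.00262005140233071))
[ 0.535  -0.1221 -0.2585] -14.80966588263286
[[-0.172   0.4255]
 [-0.2329  0.8808]
 [ 0.0484 -0.4995]
 [ 0.6336 -0.9298]
 [-0.495   0.5708]
 [ 0.2663 -0.4598]]
trough end [[ 0.5926 -0.0804  0.006 ]] scene px [299.6331 294.3483 314.0134 296.2591 252.4209 247.5991 340.2124 276.9522]
salt axis line [ 0.5599 -0.1845  0.035 ] [ 0.4484 -0.1535  0.035 ]
cams [ 0.2912 -0.0866  1.2231] [1.1473 0.2444 1.006 ]
twigs (array([0.1795, 0.1752, 0.5038]), np.float64(0.00024255170583902135)) (array([0.2776, 0.1305, 0.4343]), np.float64(0.005018827340243966))
```

```bash
python3 -m inch '[40,0,30,0,0,0,100, 80,0,60,0,0,0,100, 115,0,90,0,0,0,100, 150,0,120,0,0,0,100, 185,0,145,0,0,-0.1,100, 220,0,170,0,0,-0.2,100, 250,0,190,0,0,-0.2,100, 250,0,190,0,0,-0.2,100]'
python3 -m inch '[0,40,0,0,0,0,100, 5,80,0,0,0,0,100, 10,120,0,0,0,-0.1,100, 15,160,0,0,0,-0.1,100, 20,200,0,0,0,-0.2,100, 25,240,0,0,0,-0.25,100, 30,280,0,0,0,-0.289,100, 35,300,0,0,0,-0.289,100]'; python3 -c "
from workcell import bot
o=bot.get_obs();print(o['tau'],o['joint_pos'])"
```

```text
clock: 1.97
eef_pos: [0.3672, -0.486, 0.4456]
tool_rot: [1.0, 0.016, 0.002, 0.001]
ft_force: [-0.0, -0.2, 0.6]
grip_width: 0.0851
grasp_force: 0.0
clock: 2.63
eef_pos: [0.3984, -0.1833, 0.4442]
tool_rot: [0.992, -0.129, 0.001, -0.0]
ft_force: [0.3, -1.4, -0.3]
grip_width: 0.0853
grasp_force: 0.0
[ -1.45921424 -30.7080996   24.63947654   0.04894296   0.16039664
   0.03128178] [-4.31973593e-01  1.19423110e-01  3.48276903e-01  1.79876779e+00
  1.26884115e-03  2.96748250e+00]
```

Joint 6 is close to its range end, so I'll use the equivalent half-turned grasp, which means yawing by +π on the way.

```bash
python3 -m inch '[5,20,0,0,0,0.12,100, 10,40,0,0,0,0.24,100, 15,60,0,0,0,0.36,100, 20,80,0,0,0,0.48,100, 20,100,0,0,0,0.6,100, 20,120,0,0,0,0.72,100, 20,140,0,0,0,0.84,100, 20,160,0,0,0,0.96,100]' | head -3
python3 -m inch '[0,20,0,0,0,0.12,100, 5,40,0,0,0,0.24,100, 10,60,0,0,0,0.36,100, 15,80,0,0,0,0.48,100, 20,100,0,0,0,0.6,100, 20,120,0,0,0,0.72,100, 20,140,0,0,0,0.84,100, 20,160,0,0,0,0.96,100]' | head -3
python3 -m inch '[0,20,-20,0,0,0.12,100, 5,40,-40,0,0,0.24,100, 5,60,-60,0,0,0.36,100, 9,80,-80,0,0,0.48,100, 9,100,-100,0,0,0.6,100, 9,108,-120,0,0,0.72,100, 9,108,-140,0,0,0.84,100, 9,108,-160,0,0,0.96,100]' | head -3
python3 -m inch '[0,0,-10,0,0,0.12,100, 0,0,-20,0,0,0.24,100, 0,0,-30,0,0,0.26,100, 0,0,-30,0,0,0.26,100]'
python3 -c "
from h import *
o=bot.get_obs();print(o['eef_pos'],o['tool_rot'],o['joint_pos'])
cv2.imwrite('pics/a.png',np.hstack([cv2.resize(bot.camera('scene')[150:400,350:550],(400,500)),cv2.resize(bot.camera('top')[180:330,80:200],(400,500))]))
from scipy.spatial.transform import Rotation as R
print(R.from_quat(o['tool_rot']).as_matrix())"
```

```text
clock: 3.3
eef_pos: [0.4188, -0.0259, 0.4434]
tool_rot: [0.938, 0.346, 0.0, 0.0]
clock: 3.97
eef_pos: [0.4388, 0.1341, 0.4433]
tool_rot: [0.672, 0.74, -0.0, 0.0]
clock: 4.63
eef_pos: [0.4476, 0.2419, 0.2821]
tool_rot: [0.254, 0.967, -0.0, -0.0]
clock: 4.97
eef_pos: [0.4469, 0.2406, 0.2511]
tool_rot: [0.131, 0.991, -0.001, -0.002]
ft_force: [-1.1, -1.0, 0.2]
grip_width: 0.0853
grasp_force: 0.0
[0.4469005  0.24061045 0.2511428 ] [ 0.13100263  0.99138012 -0.00114085 -0.00156977] [ 4.93899150e-01  2.59456134e-01  2.42089774e-02  1.33943023e+00
 -1.23503906e-05  7.56660184e-01]
[[-0.96567169  0.25974322 -0.00341138]
 [ 0.25975038  0.96567402 -0.00185074]
 [ 0.00281356 -0.00267331 -0.99999247]]
```

View pics/a.png

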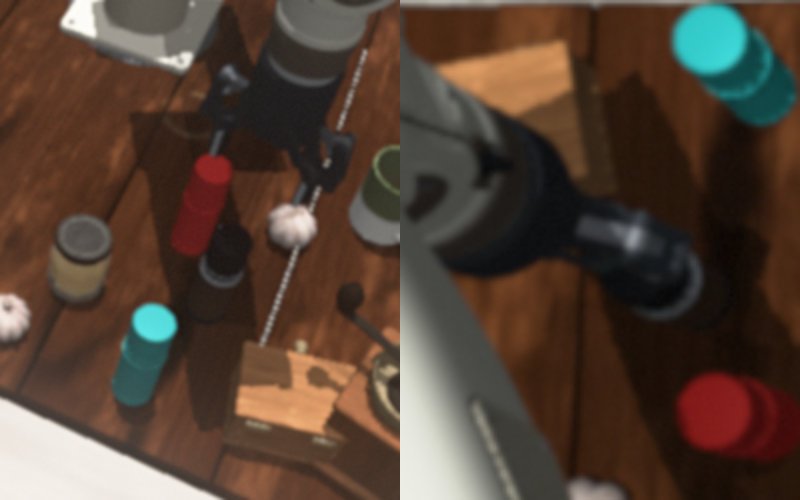

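The picture shows the gripper directly over the black grinder, with the fingers on either side of the cap at (232,245) and clear of the red one. Going down.

```bash
python3 -m inch '[0,0,-25,0,0,0,100, 1,1,-50,0,0,0,100, 1,1,-75,0,0,0,100, 1,1,-95,0,0,0,100, 1,1,-110,0,0,0,100, 1,1,-122,0,0,0,100, 1,1,-132,0,0,0,100, 1,1,-132,0,0,0,100]'
python3 -m inch '[0,0,0,0,0,0,75, 0,0,0,0,0,0,65, 0,0,0,0,0,0,60, 0,0,0,0,0,0,57, 0,0,0,0,0,0,54, 0,0,0,0,0,0,51, 0,0,0,0,0,0,48, 0,0,0,0,0,0,44]'
python3 -m inch '[0,0,0,0,0,0,30, 0,0,0,0,0,0,30, 0,0,0,0,0,0,30, 0,0,0,0,0,0,30]'
```

```text
clock: 5.73
eef_pos: [0.4483, 0.2418, 0.1201]
tool_rot: [0.131, 0.991, -0.001, -0.001]
ft_force: [0.5, -0.8, -0.2]
grip_width: 0.0856
grasp_force: 0.0
clock: 6.4
eef_pos: [0.4493, 0.2422, 0.1222]
tool_rot: [0.13, 0.991, 0.0, 0.001]
ft_force: [0.4, -1.4, 6.3]
grip_width: 0.0429
grasp_force: 60.4
clock: 6.73
eef_pos: [0.4493, 0.2422, 0.1222]
tool_rot: [0.13, 0.991, 0.0, 0.001]
ft_force: [-1.0, -1.0, 6.0]
grip_width: 0.0427
grasp_force: 60.4
```

Gripped at about 43 mm with 60 N. Lift, traverse, and tilt by 0.7 rad about the rack's y axis.

```bash
python3 -m inch '[0,0,8,0,0,0,30, 0,0,20,0,0,0,30, 0,0,40,0,0,0,30, 0,0,60,0,0,0,30, 0,0,80,0,0,0,30, 0,0,100,0,0,0,30, 0,0,115,0,0,0,30, 0,0,120,0,0,0,30]'
python3 -m inch '[0,-15,0,0,0,0,30, 4,-40,0,-0.02,-0.07,0,30, 8,-70,0,-0.04,-0.15,0,30, 12,-100,0,-0.06,-0.22,0,30, 16,-130,0,-0.08,-0.30,0,30, 20,-160,0,-0.1,-0.38,0,30, 25,-180,0,-0.12,-0.45,0,30, 28,-195,0,-0.13,-0.5,0,30]'
python3 -m inch '[3,-25,0,-0.015,-0.05,0,30, 8,-50,0,-0.03,-0.1,0,30, 12,-75,0,-0.049,-0.177,0,30, 15,-90,0,-0.049,-0.177,0,30, 15,-98,0,-0.049,-0.177,0,30, 15,-100,0,-0.049,-0.177,0,30, 15,-100,0,-0.049,-0.177,0,30]'
python3 -c "
from h import *
np.set_printoptions(precision=4,suppress=True)
o=bot.get_obs();print(o['eef_pos'],o['joint_pos'],o['ft_torque'])
s=bot.camera('scene');t=bot.camera('top')
cv2.imwrite('pics/b.png',np.hstack([cv2.resize(s[180:330,220:340],(400,500)),cv2.resize(t[160:310,260:380],(400,500))]))
from scipy.spatial.transform import Rotation as R
print(R.from_quat(o['tool_rot']).as_matrix())"
```

```text
clock: 7.4
eef_pos: [0.4497, 0.2427, 0.2438]
tool_rot: [0.13, 0.992, 0.001, 0.001]
ft_force: [0.6, 1.9, -1.5]
grip_width: 0.043
grasp_force: 61.2
clock: 8.07
eef_pos: [0.4749, 0.0453, 0.2397]
tool_rot: [0.126, 0.959, -0.032, 0.253]
ft_force: [0.3, 1.4, -2.9]
grip_width: 0.0427
grasp_force: 61.5
clock: 8.65
eef_pos: [0.4909, -0.0534, 0.2402]
tool_rot: [0.122, 0.932, -0.044, 0.339]
ft_force: [0.1, -0.6, -2.3]
grip_width: 0.0428
grasp_force: 61.7
[ 0.4909 -0.0534  0.2402] [-0.022  -0.1823 -0.7135  0.3557 -0.1518  0.1852] [ 0.2194  0.981  -0.0382]
[[-0.7401  0.2579  0.621 ]
 [ 0.1983  0.9662 -0.1649]
 [-0.6425  0.0011 -0.7662]]
```

View pics/b.png

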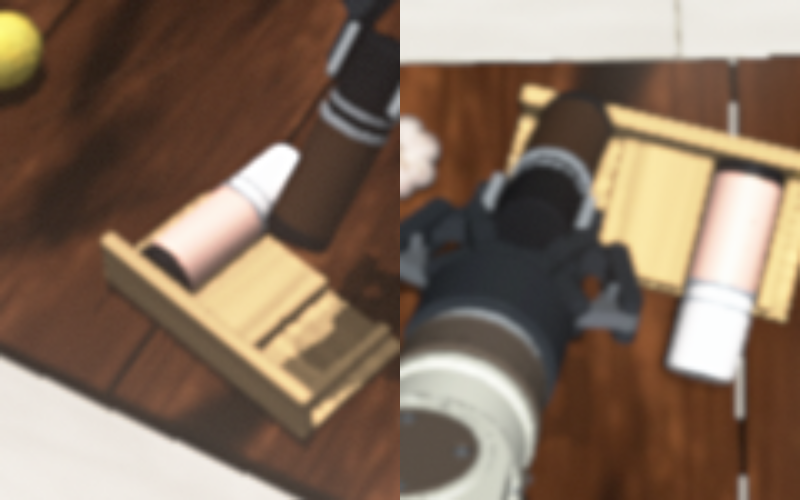

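The picture shows the grinder hanging slanted at about 40° with its foot over the left trough and in line with it. I'll lower it to just above the walls and check the sideways fit.

```bash
python3 -m inch '[0,0,-15,0,0,0,30, 0,0,-35,0,0,0,30, 0,0,-55,0,0,0,30, 0,0,-70,0,0,0,30, 0,0,-85,0,0,0,30, 0,0,-95,0,0,0,30, 0,0,-98,0,0,0,30, 0,0,-98,0,0,0,30]'
python3 -c "
from h import *
np.set_printoptions(precision=4,suppress=True)
o=bot.get_obs();print(o['eef_pos'])
s=bot.camera('scene');t=bot.camera('top')
g={}
for c in('scene','top'):
  for n in('pepper_foot','pepper_cap','trough_end','rack'):
    r=bot.spot_point(c,n);print(c,n,[(np.round(d['uv'],1),round(d['confidence'],2)) for d in r][:4])
a=cv2.resize(s[200:320,220:340],(400,400),interpolation=2);b=cv2.resize(t[170:260,275:365],(400,400),interpolation=2)
cv2.imwrite('pics/c.png',np.hstack([a,b]))"
```

```text
clock: 9.42
eef_pos: [0.4913, -0.0521, 0.142]
tool_rot: [0.121, 0.932, -0.044, 0.339]
ft_force: [-0.3, -0.4, -2.0]
grip_width: 0.0427
grasp_force: 61.7
[ 0.4913 -0.0521  0.142 ]
scene pepper_foot [(array([415.1, 345.4]), 0.96), (array([308.7, 275.5]), 0.91), (array([445.4, 271.7]), 0.74)]
scene pepper_cap [(array([425.2, 315. ]), 0.79), (array([453.6, 239.9]), 0.74), (array([329.7, 232.2]), 0.63)]
scene trough_end [(array([298.4, 293.6]), 0.83)]
scene rack []
top pepper_foot [(array([190. , 308.6]), 0.84), (array([309.6, 210.1]), 0.64), (array([189.1, 209.1]), 0.55)]
top pepper_cap [(array([303.9, 233.2]), 0.95), (array([308.3, 207.2]), 0.65), (array([178.2, 305.5]), 0.62), (array([171.7, 196.8]), 0.56)]
top trough_end [(array([315.9, 200.1]), 0.63)]
top rack [(array([335., 225.]), 0.95)]
```

View pics/c.png

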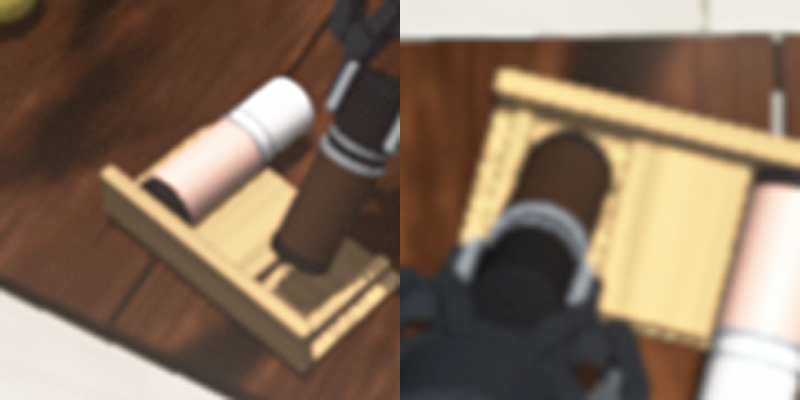

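```bash
python3 -c "
from h import *
from scipy.spatial.transform import Rotation as R
np.set_printoptions(precision=4,suppress=True)
o=bot.get_obs();T=R.from_quat(o['tool_rot']).as_matrix()
G=o['eef_pos']+.003*T[:,2]
c,s=np.cos(-.2585),np.sin(-.2585);O=np.array([.5350,-.1221,0]);Rk=np.array([[c,-s,0],[s,c,0],[0,0,1]])
W=lambda L:O+np.array(L)/1e3@Rk.T
t=bot.camera('top');S=bot.camera('scene')
out=[]
for cam,img,x0,y0,n,k in(('top',t,285,175,70,8),('scene',S,270,210,70,8)):
  b=cv2.resize(img[y0:y0+n,x0:x0+n],None,fx=k,fy=k,interpolation=2)
  def dr(P,col):
    p=((proj(cam,P)-[x0,y0]+.5)*k).astype(int);cv2.polylines(b,[p.reshape(-1,1,2)],False,col,1)
  for y in(30,80):
    dr(W([[-45,y,26],[45,y,26]]),(0,0,255)); dr(W([[-45,y,6],[45,y,6]]),(255,0,255))
  dr(W([[45,100,46],[45,-100,46]]),(0,255,0))
  F=G+.118*T[:,2];a=np.linspace(0,6.29,40)[:,None]
  dr(F+.023*(np.cos(a)*T[:,0]+np.sin(a)*T[:,1]),(255,255,0))
  for sg in(-1,1): dr(np.array([F+sg*.023*T[:,1],F-.084*T[:,2]+sg*.023*T[:,1]]),(255,255,0))
  out.append(b[:,:400] if cam=='top' else b[:,100:500])
cv2.imwrite('pics/d.png',np.hstack(out))
print((G+.118*T[:,2]-O)@Rk, (G-O)@Rk, T[:,1]@Rk)
"
```

```text
[0.0188 0.056  0.0513] [-0.0573  0.0559  0.1415] [0.0012 1.     0.0015]
```

View pics/d.png

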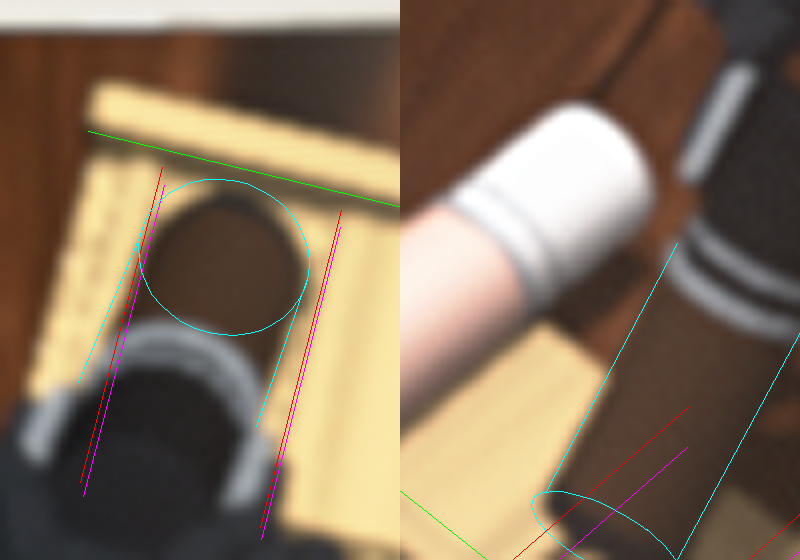

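The overlay (top circle at (224,257), scene foot at (550,490)) matches the grinder within about 1 mm. It shows the sideways offset is about 1 mm. I'll correct that while lowering to contact.

```bash
python3 -m inch '[-2,0,-5,0,0,0,30, -4,0,-12,0,0,0,30, -4,0,-18,0,0,0,30, -4,0,-22,0,0,0,30, -4,0,-24,0,0,0,30, -4,0,-26,0,0,0,30, -4,0,-26,0,0,0,30]'
python3 -m inch '[0,0,-2,0,0,0,30, 0,0,-2,0,0,0,30]'
python3 -m inch '[0,0,-2,0,0,0,30, 0,0,-2,0,0,0,30]'
```

```text
clock: 10.6
eef_pos: [0.4879, -0.0528, 0.1168]
tool_rot: [0.122, 0.932, -0.044, 0.34]
ft_force: [0.8, 0.1, -2.8]
grip_width: 0.0427
grasp_force: 61.7
clock: 10.77
eef_pos: [0.4882, -0.0527, 0.1154]
tool_rot: [0.122, 0.931, -0.044, 0.34]
ft_force: [0.2, 0.0, -2.2]
grip_width: 0.0428
grasp_force: 61.7
clock: 10.93
eef_pos: [0.4889, -0.0528, 0.1144]
tool_rot: [0.122, 0.931, -0.044, 0.342]
ft_force: [-2.4, 0.6, 2.8]
grip_width: 0.0424
grasp_force: 62.6
```

Contact is at TCP z ≈ 0.115. Now the arc about the foot's edge, keeping the tool's tilt.

```bash
python3 -m inch '[-2,0.5,-1.5,0,0,0,30, -4,1,-3,0,0,0,30, -6,1.5,-4.5,0,0,0,30, -8,2,-6,0,0,0,30, -10,2.5,-7.5,0,0,0,30, -12,3,-9,0,0,0,30, -14,3.5,-10.5,0,0,0,30, -16,4,-12,0,0,0,30]'; python3 -c "
from h import *
o=bot.get_obs();print(o['ft_torque'])
for c,z in(('scene',0),('top',0)):
  bot.camera(c)
  for n in('pepper_foot','pepper_cap'):print(c,n,[np.round(d['uv'],1) for d in bot.spot_point(c,n) if 285<d['uv'][0]<345])"
```

```text
clock: 11.6
eef_pos: [0.4744, -0.0493, 0.1039]
tool_rot: [0.122, 0.93, -0.044, 0.344]
ft_force: [-0.1, 1.0, 5.3]
grip_width: 0.0429
grasp_force: 62.4
[-0.16722088 -0.49107436 -0.0959316 ]
scene pepper_foot [array([298.6, 294.9])]
scene pepper_cap [array([299.7, 273.2]), array([331.1, 239. ])]
top pepper_foot []
top pepper_cap [array([303.7, 244.5])]
```

```bash
python3 -m inch '[-2,0.5,-2,0,0,0,30, -4,1,-4,0,0,0,30, -6,1.5,-6,0,0,0,30, -8,2,-8,0,0,0,30, -9.5,2.5,-9.5,0,0,0,30, -11,3,-11,0,0,0,30, -12.5,3.5,-13,0,0,0,30, -14,4,-15,0,0,0,30]'
python3 -m inch '[-1.5,0.5,-2,0,0,0,30, -3,1,-4,0,0,0,30, -4.5,1,-6,0,0,0,30, -6,1.5,-8,0,0,0,30, -7.5,2,-10.5,0,0,0,30, -9,2.5,-13,0,0,0,30, -10,3,-15,0,0,0,30, -11.5,3,-17,0,0,0,30]'; python3 -c "
from h import *
o=bot.get_obs();print(o['ft_torque'])
s=bot.camera('scene');t=bot.camera('top')
a=cv2.resize(s[200:320,220:340],(400,400),interpolation=2);b=cv2.resize(t[170:260,275:365],(400,400),interpolation=2)
cv2.imwrite('pics/e.png',np.hstack([a,b]))"
```

```text
clock: 12.57
eef_pos: [0.4595, -0.0451, 0.0882]
tool_rot: [0.122, 0.93, -0.044, 0.343]
ft_force: [-2.7, 0.1, 8.2]
grip_width: 0.043
grasp_force: 63.5
clock: 13.23
eef_pos: [0.4479, -0.0418, 0.0707]
tool_rot: [0.122, 0.931, -0.044, 0.341]
ft_force: [-2.8, 1.3, 6.4]
grip_width: 0.0427
grasp_force: 64.5
[ 0.0646458  -0.4036568   0.17663059]
```

View pics/e.png

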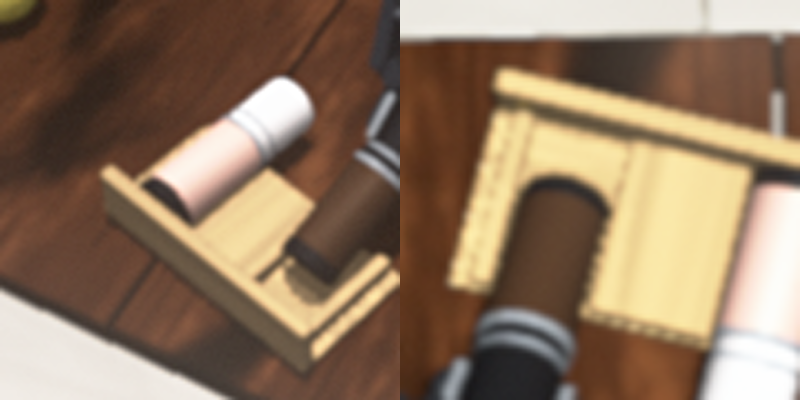

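The grinder has swung to about 70°, lies between the trough walls (top crop (555,240)) and its foot is on the floor. I'll finish the arc.

```bash
python3 -m inch '[-1.5,0.5,-2.5,0,0,0,30, -3,1,-5,0,0,0,30, -4,1,-7.5,0,0,0,30, -5,1.5,-10,0,0,0,30, -6,1.5,-12.5,0,0,0,30, -7,2,-15,0,0,0,30, -8,2,-17,0,0,0,30, -8.5,2,-19,0,0,0,30]'
python3 -m inch '[-1,0,-2.5,0,0,0,30, -2,0.5,-5,0,0,0,30, -3,0.5,-7.5,0,0,0,30, -4,1,-10,0,0,0,30, -5,1,-12,0,0,0,30, -5,1,-14,0,0,0,30, -5.5,1.5,-16,0,0,0,30, -5.5,1.5,-16,0,0,0,30]'; python3 -c "
from h import *
o=bot.get_obs();print(o['ft_torque'])"
```

```text
clock: 14.0
eef_pos: [0.4486, -0.0392, 0.0563]
tool_rot: [0.123, 0.933, -0.045, 0.334]
ft_force: [-5.4, 0.7, 6.7]
grip_width: 0.0431
grasp_force: 64.3
clock: 14.67
eef_pos: [0.4512, -0.0369, 0.0437]
tool_rot: [0.124, 0.935, -0.046, 0.33]
ft_force: [-1.1, -1.1, 3.0]
grip_width: 0.0426
grasp_force: 62.5
[-0.24329504  0.1394199  -0.31069213]
```

```bash
python3 -c "
from h import *
from scipy.spatial.transform import Rotation as R
np.set_printoptions(precision=4,suppress=True)
o=bot.get_obs();T=R.from_quat(o['tool_rot']).as_matrix();print(o['joint_pos'],T[:,2],o['eef_pos'])
s=bot.camera('scene');t=bot.camera('top')
P=[]
for n in('pepper_foot','pepper_cap'):
  for c in('scene','top'):print(c,n,[np.round(d['uv'],1) for d in bot.spot_point(c,n) if 285<d['uv'][0]<355])
a=cv2.resize(s[200:320,220:340],(400,400),interpolation=2);b=cv2.resize(t[170:260,275:365],(400,400),interpolation=2)
cv2.imwrite('pics/f.png',np.hstack([a,b]))"
```

```text
[ 0.0363  0.235  -1.0868 -0.4069 -0.1902  0.2342] [ 0.6053 -0.1672 -0.7782] [ 0.4512 -0.0369  0.0437]
scene pepper_foot [array([312.2, 280.1])]
top pepper_foot [array([309., 209.])]
scene pepper_cap [array([341.6, 248.6])]
top pepper_cap [array([298. , 259.8]), array([311.7, 211. ])]
```

View pics/f.png

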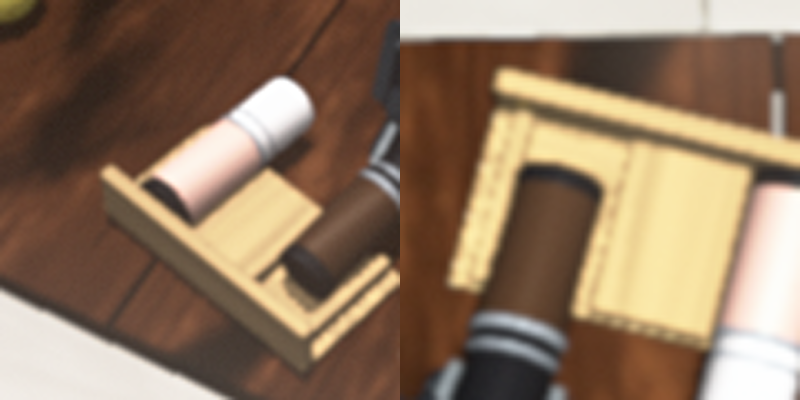

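Joint 3 is at its limit because the tilt is too steep this low. I'll untilt the tool while finishing. First a small probe to see what the commanded pose is.

```bash
python3 -m inch '[4,-1,0,0,0,0,30, 4,-1,0,0,0,0,30]'
```

```text
clock: 15.13
eef_pos: [0.456, -0.0375, 0.0441]
tool_rot: [0.123, 0.935, -0.045, 0.33]
ft_force: [-0.2, -0.1, 1.2]
grip_width: 0.0427
grasp_force: 62.8
```

```bash
python3 -m inch '[0,0,-1,0.01,0.04,0,30, 0,0,-2,0.02,0.08,0,30, 0,0,-3.5,0.03,0.12,0,30, -1,0,-5,0.04,0.16,0,30, -1,0,-6.5,0.05,0.20,0,30, -2,0.5,-8,0.06,0.24,0,30, -3,0.5,-10,0.07,0.27,0,30, -3,0.5,-11,0.077,0.29,0,30]'; python3 -c "
from h import *
o=bot.get_obs();print(o['ft_torque'],o['joint_pos'])"
```

```text
clock: 15.8
eef_pos: [0.4536, -0.037, 0.0336]
tool_rot: [0.128, 0.974, -0.026, 0.187]
ft_force: [-1.4, 0.4, 4.0]
grip_width: 0.0427
grasp_force: 60.1
[-0.10298017 -0.26523906 -0.04709053] [-0.02574472  0.22340248 -0.80983708  0.16819149 -0.08993379  0.21877998]
```

The tool's tilt is down to 21°. The limited move left the cap about 6 mm to the left, so I'll correct sideways, press flat, then push along the trough.

```bash
python3 -m inch '[-0.5,-1.5,-1,0,0,0,30, -1,-3,-1.5,0,0,0,30, -1.5,-4.5,-2,0,0,0,30, -1.5,-6,-3,0,0,0,30, -1.5,-6,-4,0,0,0,30, -1.5,-6,-4,0,0,0,30]'
python3 -m inch '[2,-0.5,0,0,0,0,30, 4,-1,0,0,0,0,30, 6,-1.5,0,0,0,0,30, 8,-2,0,0,0,0,30, 10,-2.5,0,0,0,0,30, 12,-3,0,0,0,0,30, 14,-3.5,0,0,0,0,30, 15,-4,0,0,0,0,30]'
```

```text
clock: 16.3
eef_pos: [0.4505, -0.0431, 0.0287]
tool_rot: [0.128, 0.974, -0.027, 0.186]
ft_force: [1.1, 2.3, 2.5]
grip_width: 0.0427
grasp_force: 60.4
clock: 16.97
eef_pos: [0.4659, -0.0472, 0.0287]
tool_rot: [0.128, 0.974, -0.027, 0.186]
ft_force: [-1.4, 0.8, 1.5]
grip_width: 0.043
grasp_force: 60.6
```

```bash
cat > m.py <<'E'
from h import *
np.set_printoptions(precision=4,suppress=True)
c,s=np.cos(-.2585),np.sin(-.2585);O=np.array([.5355,-.1220,0]);Rk=np.array([[c,-s,0],[s,c,0],[0,0,1]])
from scipy.spatial.transform import Rotation as R
o=bot.get_obs();T=R.from_quat(o['tool_rot']).as_matrix();print("G loc",(o['eef_pos']+.003*T[:,2]-O)@Rk,o['ft_force'],o['ft_torque'])
im={k:bot.camera(k) for k in('scene','top')}
for n in('pepper_foot','pepper_cap','trough_end'):
  U={k:[d['uv'] for d in bot.spot_point(k,n) if 285<d['uv'][0]<355] for k in im}
  for a in U['scene']:
    for b in U['top']:
      p,e=tri(a,b)
      if e<.012: print(n,np.round(a),np.round(b),"loc",(p-O)@Rk,"err",round(e,4))
for k in im:
  for d in bot.silhouettes(k,'pepper_grinder'):
    if 285<d['uv'][0]<355:
      r=cv2.minAreaRect(cv2.findNonZero(d['mask'].astype(np.uint8)));print(k,np.round(r[0],1),np.round(r[1],1),round(r[2],1),d['confidence'])
      np.save(k+'_mask.npy',d['mask'])
  cv2.imwrite(f'pics/last_{k}.png',im[k])
E
python3 m.py
```

```text
G loc [-0.0853  0.0545  0.026 ] [-1.3776  0.812   1.5169] [0.1386 0.3074 0.0322]
pepper_foot [305. 284.] [313. 202.] loc [0.0314 0.0583 0.038 ] err 0.0016
pepper_cap [334. 253.] [303. 252.] loc [-0.0795  0.0505  0.0415] err 0.0023
scene [323.  267.7] [19.9 60.3] 47.6 0.9
top [308.7 226.5] [21.8 55.5] 14.3 0.77
```

```bash
python3 -m inch '[2,-0.5,1,0,0,0,30, 4,-1,1.5,0,0,0,30, 6,-1.5,1.5,0,0,0,30, 8,-2,1.5,0,0,0,30, 8,-2,1.5,0,0,0,30]'
python3 -m inch '[1,-0.2,0,0,0,0,30, 2,-0.5,0,0,0,0,30, 2,-0.5,0,0,0,0,30]'
python3 -m inch '[1,-0.2,0,0,0,0,30, 2,-0.5,0,0,0,0,30, 2,-0.5,0,0,0,0,30]'
```

```text
clock: 17.88
eef_pos: [0.474, -0.0493, 0.0303]
tool_rot: [0.128, 0.974, -0.027, 0.186]
ft_force: [0.3, -0.3, -0.6]
grip_width: 0.0426
grasp_force: 60.7
clock: 18.13
eef_pos: [0.4757, -0.0497, 0.0303]
tool_rot: [0.128, 0.974, -0.027, 0.186]
ft_force: [-1.2, 0.4, -0.4]
grip_width: 0.0426
grasp_force: 60.7
clock: 18.38
eef_pos: [0.477, -0.05, 0.0299]
tool_rot: [0.128, 0.974, -0.027, 0.186]
ft_force: [-2.3, 0.0, 0.3]
grip_width: 0.0426
grasp_force: 60.5
```

```bash
python3 -m inch '[1,-0.2,0,0,0,0,30, 2,-0.5,0,0,0,0,30, 2,-0.5,0,0,0,0,30]'
python3 -m inch '[1,-0.2,0,0,0,0,30, 2,-0.5,0,0,0,0,30, 2,-0.5,0,0,0,0,30]'; python3 m.py
```

```text
clock: 18.63
eef_pos: [0.4771, -0.0501, 0.029]
tool_rot: [0.128, 0.974, -0.027, 0.184]
ft_force: [-6.2, 2.6, 1.1]
grip_width: 0.0429
grasp_force: 60.4
clock: 18.88
eef_pos: [0.4774, -0.05, 0.0281]
tool_rot: [0.127, 0.975, -0.026, 0.182]
ft_force: [-9.7, 4.2, 2.2]
grip_width: 0.0426
grasp_force: 60.5
G loc [-0.0735  0.0548  0.0253] [-9.742   4.2323  2.1558] [0.6419 1.4872 0.2442]
pepper_foot [300. 288.] [315. 200.] loc [0.04   0.0547 0.0265] err 0.0016
pepper_foot [298. 296.] [315. 200.] loc [0.0472 0.0552 0.0006] err 0.0048
pepper_cap [330. 257.] [305. 249.] loc [-0.0702  0.0485  0.0323] err 0.0044
trough_end [299. 298.] [316. 199.] loc [ 0.0494  0.0561 -0.0016] err 0.0017
scene [321.3 269.6] [19.2 55.5] 47.5 0.61
top [309.8 221. ] [21.7 54.5] 14.7 0.91
```

It stopped hard at the board: grip point at −73.5 mm in the rack frame (about −74 expected), with a 10 N reaction. I'll level it slightly, keeping a light push, then let go and withdraw along the tool.

```bash
python3 -m inch '[0.5,0,0.5,0,0,0,30, 0.5,0,1,0,0,0,30, 0.5,0,1.5,0,0,0,30, 0.5,0,1.5,0,0,0,30]'
python3 -m inch '[0,0,0,0,0,0,53, 0,0,0,0,0,0,56, 0,0,0,0,0,0,60, 0,0,0,0,0,0,65, 0,0,0,0,0,0,72, 0,0,0,0,0,0,80, 0,0,0,0,0,0,80]'; python3 m.py
```

```text
clock: 19.72
eef_pos: [0.4774, -0.0499, 0.0292]
tool_rot: [0.127, 0.975, -0.026, 0.182]
ft_force: [-7.9, 3.6, -0.4]
grip_width: 0.0428
grasp_force: 60.6
clock: 20.3
eef_pos: [0.4824, -0.0512, 0.032]
tool_rot: [0.128, 0.974, -0.027, 0.187]
ft_force: [0.2, -0.0, 0.2]
grip_width: 0.0684
grasp_force: 0.0
G loc [-0.0683  0.0548  0.0292] [ 0.1671 -0.0391  0.1759] [0.1009 0.3436 0.0471]
pepper_foot [301. 284.] [315. 198.] loc [0.0401 0.0557 0.0445] err 0.0014
pepper_cap [331. 259.] [306. 251.] loc [-0.0727  0.0467  0.0217] err 0.0014
trough_end [297. 292.] [315. 200.] loc [0.0458 0.0531 0.0137] err 0.0092
scene [321.3 270.2] [20.1 56.7] 49.1 0.74
top [310.2 220.8] [21.2 52.8] 12.3 0.79
```

```bash
python3 -m inch '[-5,1,13,0,0,0,80, -9,2,25,0,0,0,85, -16,4,45,0,0,0,90, -25,6,70,0,0,0,95, -35,9,100,0,0,0,100, -50,10,135,0,0,0,100, -70,10,170,0,0,0,100, -80,10,190,0,0,0,100]'; python3 -m inch '[-30,0,20,0,0,0,100, -60,0,40,0,0,0,100, -90,0,60,0,0,0,100, -90,0,60,0,0,0,100]'; python3 m.py
python3 - <<'E'
from h import *
np.set_printoptions(precision=1,suppress=True)
c,s=np.cos(-.2585),np.sin(-.2585);O=np.array([.5355,-.1220,0]);Rk=np.array([[c,-s,0],[s,c,0],[0,0,1]])
# compare mask with model for pitch angle hypotheses
from scipy.spatial import ConvexHull
a=np.linspace(0,6.28,40)
def hyp(x,pitch,z):  # foot centre x,z ; pitch>0 cap down
    ax=np.array([-np.cos(pitch),0,-np.sin(pitch)]);u=np.array([-np.sin(pitch),0,np.cos(pitch)]);F=np.array([x,.055,z])
    return np.array([F+h*ax+.0228*(np.cos(t)*u+np.sin(t)*np.array([0,1,0])) for h in(0,.14) for t in a])
for k in('scene','top'):
    m=np.load(k+'_mask.npy')
    for x,p,z in((.045,0,.029),(.04,0,.029),(.033,0,.029),(.045,.1,.033),(.045,.2,.038)):
        P=O+hyp(x,p,z)@Rk.T;q=proj(k,P).astype(np.float32)
        M=np.zeros((480,640),np.uint8);cv2.fillConvexPoly(M,cv2.convexHull(q).astype(np.int32),1);M=M>0
        print(k,x,p,"IoU",round((M&m).sum()/(M|m).sum(),3))
    print(k,[(d['uv'],round(d['confidence'],2)) for d in bot.spot_point(k,'salt_grinder')])
E
```

```text
clock: 21.47
eef_pos: [0.4016, -0.0411, 0.2254]
tool_rot: [0.128, 0.973, -0.027, 0.188]
ft_force: [1.0, 0.1, -0.8]
grip_width: 0.085
grasp_force: 0.0
clock: 21.8
eef_pos: [0.3098, -0.0412, 0.2856]
tool_rot: [0.128, 0.973, -0.027, 0.19]
ft_force: [0.8, -0.7, -0.1]
grip_width: 0.0853
grasp_force: 0.0
G loc [-0.2377  0.0204  0.2828] [ 0.7869 -0.7108 -0.1066] [ 0.1047  0.2864 -0.0052]
pepper_foot [301. 285.] [316. 196.] loc [0.0431 0.0569 0.0443] err 0.0037
pepper_cap [331. 255.] [309. 250.] loc [-0.0726  0.0442  0.0349] err 0.0055
trough_end [299. 296.] [316. 200.] loc [0.047  0.0559 0.0032] err 0.0013
scene [321.4 269. ] [20.8 56.4] 47.0 0.65
top [308.1 228.2] [20.9 66.7] 13.6 0.61
scene 0.045 0 IoU 0.84
scene 0.04 0 IoU 0.853
scene 0.033 0 IoU 0.842
scene 0.045 0.1 IoU 0.834
scene 0.045 0.2 IoU 0.769
scene [([266.2, 260.9], 0.61)]
top 0.045 0 IoU 0.868
top 0.04 0 IoU 0.884
top 0.033 0 IoU 0.798
top 0.045 0.1 IoU 0.886
top 0.045 0.2 IoU 0.907
top [([366.7, 206.2], 0.78)]
```

```bash
cat > fit.py <<'E'
from h import *
from scipy.optimize import minimize
np.set_printoptions(precision=4,suppress=True)
c,s=np.cos(-.2585),np.sin(-.2585);O=np.array([.5355,-.1220,0]);Rk=np.array([[c,-s,0],[s,c,0],[0,0,1]])
a=np.linspace(0,6.28,40)
for k in('scene','top'): bot.camera(k)
def hull(k,q):
    x,y,z,p,w=q
    ax=np.array([-np.cos(p)*np.cos(w),-np.sin(w),-np.sin(p)]);v=np.cross(ax,[0,0,1]);v/=np.linalg.norm(v);u=np.cross(v,ax)
    P=np.array([[x,y,z]+h*ax+r*(np.cos(t)*u+np.sin(t)*v) for h,r in((0,.023),(.084,.023),(.14,.022)) for t in a])
    K=8;M=np.zeros((120*K,160*K),np.uint8)
    uv=(proj(k,O+P@Rk.T)-[250,180]+.5)*K
    cv2.fillConvexPoly(M,cv2.convexHull(uv.astype(np.float32)).astype(np.int32),1)
    return cv2.resize(M.astype(np.float32),(160,120),interpolation=cv2.INTER_AREA)
for n,y0 in(('pepper_grinder',.055),('salt_grinder',-.055)):
    ms={}
    for k in('scene','top'):
        for d in bot.silhouettes(k,n):
            if 250<d['uv'][0]<400 and k not in ms:
                ms[k]=d['mask'][180:300,250:410].astype(np.float32);print(n,k,d['uv'],round(d['confidence'],2))
    f=lambda q:sum(((hull(k,q)-ms[k])**2).sum() for k in ms)
    best=min((minimize(f,[.04,y0,z,p,0],method='Nelder-Mead',options=dict(initial_simplex=np.array([.04,y0,z,p,0])+np.vstack([np.zeros(5),np.diag([.008,.005,.008,.1,.06])]),maxfev=250)) for z,p in((.03,0),(.035,.1))),key=lambda r:r.fun)
    print(n,"foot loc xyz, pitch(cap down), yaw",best.x,best.fun)
E
python3 fit.py
```

```text
pepper_grinder scene [320.9, 267.4] 0.64
pepper_grinder top [307.0, 225.2] 0.82
pepper_grinder foot loc xyz, pitch(cap down), yaw [0.0439 0.0551 0.0309 0.049  0.0052] 184.232177734375
salt_grinder scene [289.6, 244.7] 0.88
salt_grinder top [359.0, 239.0] 0.89
salt_grinder foot loc xyz, pitch(cap down), yaw [ 0.0434 -0.0539  0.0301  0.0418 -0.0088] 166.454833984375
```

The same fit for both grinders shows the pepper grinder lying just like the salt grinder that is known to be home: foot at x 43.9 against 43.4 mm, pitch 0.05 against 0.04. The gripper is well clear, so I'm handing in.

```bash
python3 -c "
from workcell import bot
print(bot.job_done())"
```

```text
the job is handed in; nothing more can be done
None
```

The pepper grinder lies flat in the left trough with its foot home against the back board and its cap towards you, and the job is handed in; the salt grinder checked in place, while the jar, garlic and lemon were never approached but not re-measured.

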